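Latch the retainer plate over a vial box in its transport dock

TASK

Secure the vial box for transport: take the loose latch plate by its orange handle, hook its oblong eye over the wide T-head of the dock's stud by tilting it, and lay it down level on the post and over the vial box, so that it is trapped under the head and covers the vials. Do not force it, leave the box sitting in its nest and the other things standing, and let go of the plate.

Things in the scene. Friction and masses are not known exactly. Their poses are not given: they have to be found in the camera images.
- latch_plate: Aluminium plate 139 (its x) x 56 (y) x 5 mm, about 0.14 kg, lying flat, handle up (+z). Origin: on its underside, below the handle's middle. Orange upright handle 40 (x) x 14 (y) mm, from the plate's upper face (z = 5) to z = 37 mm: grip it across its 14 mm. Eye towards -x (see eye), then a cross bar from x = -75 to the end at -89 mm; solid tail to x = +50 mm.
- eye (a point): Middle of the plate's oblong eye, at (-53, 0, 2.5) mm in the plate's frame, same axes. The eye is a through hole 44 mm long (plate x = -75 to -31) and 26 mm wide (y = -13 to +13). The T-head is longer, so tilt: tail 25-30 deg high, cross bar down past the head's -x end, then +x below it to touch the stem; swinging the tail down then has 3 mm to spare.
- dock: Transport dock, fixed during the run. Origin: at worktop height below the slot's middle; +x towards the nest of the vial box, z up. Grey base 166 x 126 x 8 mm, x = -47 to +119. Post with flat black top at z = 97 mm (x -25 to +37, y -20 to +20), the steel T-stud in its slot (see slot). Nest walls to z = 28 mm, x = 38 to 116.
- slot (a point): Middle of the slot in the post's top, at (0, 0, 97) mm in the dock's frame, same axes. The stud is clamped tight somewhere in the slot, up to 14 mm either way along x; this is not measured, so see or feel where. Its stem is round, 16 mm in diameter, from z = 97 mm to the T-head: 60 (x) x 16 (y) x 8 mm, centred on the stem, underside at z = 115, top at z = 123.
- vial_box: Box of purple-capped vials, 66 (x) x 105 (y) x 88 mm, loose in the dock's nest, its middle at x = +77 mm in the dock's frame. Origin: centre of its underside, at z = 8 mm in the dock. Its top is at z = 96 mm, 1 mm below the post's top.
- beaker: Bystander: green-grey beaker, 85 mm across, 108 mm high; origin at the centre of its underside.
- blue_bottle: Bystander: white bottle with blue pointed cap, 42 mm across, 110 mm high; origin at the centre of its underside.
- brown_bottle: Bystander: amber bottle with black cap, 56 mm across, 115 mm high; origin at the centre of its underside.
- tape_roll: Bystander: roll of tape lying flat, 96 mm across, 25 mm high; origin at the centre of its underside.
There are look-alikes about, which are no part of the job. There is more than one size of the latch_plate; the job needs the larger.

How it is judged:
At the end, for the whole second after the job is handed in: The latch plate lies level (4 degrees) and at rest on the post under the T-head, the stem through its eye (eye's middle within 31 mm of the slot's middle along x, 10 mm along y), its tail over the vial box (within 26 degrees of the dock's x); the box stands upright on its nest's floor (angle between latch_plate's own z axis and vertical below 0.07 rad and z of eye in the frame of dock between 0.096 and 0.104 m and x of eye in the frame of dock between -0.031 and 0.031 m and y of eye in the frame of dock between -0.01 and 0.01 m and x of latch_plate in the frame of dock above 0.02 m and angle between the x axis of latch_plate and the x axis of dock, either way round below 0.45 rad and linear speed of latch_plate below 0.02 m/s and z of vial_box in the frame of dock below 0.011 m and horizontal distance between vial_box and dock below 0.083 m and angle between vial_box's own z axis and vertical below 0.05 rad); the robot touches nothing.
It fails at once if the latch plate is forced against the dock (over 35 N) (contact force between latch_plate and dock above 35 N).
It fails at once if the vial box is lifted out of its nest or tipped (z of vial_box in the frame of dock above 0.025 m or angle between vial_box's own z axis and vertical above 0.2 rad).
It fails at once if a bystander is pushed away or knocked over (moved over 3 cm) (distance of any of beaker, blue_bottle, brown_bottle, tape_roll from where it was at the start of the episode above 0.03 m).
It also fails if it takes over 45 s, if anything falls off the work surface, if the arm or the gripper's body presses on something with over 40 N, if the wrist force passes 120 N, or if a joint passes its speed limit or range.

ROBOT

A 6-joint arm with a two-finger parallel gripper is mounted at the origin on a cart in front of the work surface, level with it; the furniture and walls round the work are solid. World frame = base frame: x ahead of the robot, y to its left, z up, the work surface at z = 0. Lengths are in m, angles in rad, forces in N, time in s.
With the tool pointing down it reaches from about 0.3 to 0.775 m from the base axis. Payload 14.6 kg.
Tool frame: the origin (TCP) lies midway between the tips of the shut fingers; the grasp point (between the pads) lies 19 mm behind it; z points along the fingers, y is the direction in which the jaws open and shut (so a half turn about z gives the same grasp; the last joint's range is limited). The gripper opens to 94 mm and grips with 3 to 60 N. Pads are 16 mm wide; open, the fingers measure 119 mm over their backs; the gripper's body (75 mm by 177 mm) begins 78 mm behind the grasp point.
Start: joints at [1.207, 0.3, 1.521, -0, 1.321, -0.067], TCP at [0.161, 0.526, 0.205] pointing down, gripper open.
Joint ranges: [-3.03, 3.03], [-0.79, 2.21], [0.23, 2.52], [-1.04, 4.18], [0, 3.07], [-2.55, 2.55]. Speed limits (rad/s): [2.22, 2.22, 2.57, 3.14, 3.14, 3.14].

INTERFACE

Orientations are given as [roll, pitch, yaw] about the fixed x, y, z axes, in that order (R = Rz(yaw) Ry(pitch) Rx(roll)).
In Python, from cell import get_state, get_image, camera_info, close_job, regions_of gives the robot as it stands.
- The arm moves only by the tool move_arm, never from a script. Its argument "targets" is a list of rows, each an object of numbers: "tx", "ty", "tz": the shift along the tool's x, y, z in cm; "ax", "ay", "az": the turn, a rotation vector about the tool's x, y, z in degrees; "claw": the closure in counts, from 0 (fully open) to 255 (shut). In form: [{"tx": .., "ty": .., "tz": .., "ax": .., "ay": .., "az": .., "claw": ..}, ...]. A call has 1 to 12 rows; each row is the pose to reach, as a shift and turn from the pose commanded when the call began, along the tool's axes at that moment; what a row does not reach only later rows make up. A row lasts 1/12 s, in which the tool goes at most 41.7 mm and 7.16 degrees, less where a joint would pass 70% of its speed; a pose out of reach is approached as far as the arm can. A call with a gripper value outside its range is refused whole. The fingers move at their own pace and stop on an object; "squeeze" is the grip in N (left out, the last holds). Time passes only in rows, so rows that repeat a pose let the fingers close. It gives the time, the measured TCP pose, the force and the opening at its end, in the units of the state.
- get_state(): the state, without advancing time (a new reading comes with each control period).
- get_image(name): name is "side" or "top"; returns (picture, depth): 420x560x3 uint8, red, green, blue; 420x560 float32, m along the optical axis (not along the pixel's ray), 0 where there is no reading.
- camera_info(name): a dict with "intrinsics" (3x3 intrinsics, pixels), "dist" ([k1, k2, p1, p2, k3] as OpenCV has them; the pictures are not rectified), "view" (4x4, takes a point from world to camera coordinates). Camera axes: x right, y down, z forward; pixel columns grow to the right and rows downward; lengths in m; the calibration is good to about 2 mm. A picture is of the moment at which its call begins. camera_info takes no time and is no camera call.
- close_job(): hands the job in, once; it reports no verdict.
Trained networks look in the newest picture that a camera, given by its name, has taken for a name from the list of things; names that differ only in an ending like _2 or _b are one class to them, and where a whole thing is asked for, a point or a joint stands for the part that bears it (a point fixed in the world has none). Each returns a list of dicts, best first, with "conf" (0 to 1); they miss things now and then, are a little off and sometimes report something else, mostly with a low value. They report only what shows in the picture. A call takes as long as a camera call. They do not tell look-alikes from the thing itself.
- regions_of(camera, thing): "mask" (420x560 bool, what is visible of it) and "box" ([left, top, width, height] in pixels, round what is visible of it).
The state is a dict: "clock": time; "joint_pos": joint angles; "qvel": joint speeds; "joint_efforts": joint torques, N m; "ee_pos": TCP position; "orientation": TCP orientation; "contact_force": force on the tool from outside, world axes, zero at the start; "moment": the same for the moment, N m; "gripper_width": opening from 0.0 (shut) to 1.0 (fully open).
Only numpy, scipy, OpenCV 4.12 (cv2) and the standard library are available. Lean on these libraries where they do the work, as an engineer would, in place of code of your own. Each camera call takes 0.05 s, during which the arm holds its last target.

## Working session

There is one attempt and no reset: what is moved stays moved. The work goes in short steps, Python scripts to look and compute and a tool call to move; the robot and the scene stay as the last step left them, time stands still between calls to the robot, and variables do not carry over. Pictures are saved under pics/ and viewed, and the job is handed in when it is done.

Besides the shell and the picture viewer there is one more tool, called after "Emit:" as a command line: name --argument value ..., lists and objects as JSON in quotes. move_arm: Moves the arm, as the interface text tells. Its arguments: {"type":"object","properties":{"targets":{"type":"array"},"squeeze":{"type":"number"}},"required":["targets"]}

```bash
mkdir -p pics; ls
cat > h.py <<'E'
import numpy as np, cv2
from cell import *
def snap(n,tag):
    im,d=get_image(n); cv2.imwrite(f'pics/{tag}.png',im[:,:,::-1]); np.save(f'pics/{tag}.npy',d); return im,d
def pts(n,d,mask):
    ci=camera_info(n);K=np.array(ci['intrinsics'],float);D=np.array(ci['dist'],float);V=np.array(ci['view'])
    v,u=np.nonzero(mask&(d>0)); uv=np.stack([u,v],1).astype(np.float64)
    n2=cv2.undistortPoints(uv.reshape(-1,1,2),K,D).reshape(-1,2); z=d[v,u]
    pc=np.c_[n2*z[:,None],z]; return (pc-V[:3,3])@V[:3,:3], u,v
def proj(n,P):
    ci=camera_info(n);V=np.array(ci['view']);r,_=cv2.Rodrigues(V[:3,:3])
    return cv2.projectPoints(np.array(P,float).reshape(-1,1,3),r,V[:3,3],np.array(ci['intrinsics'],float),np.array(ci['dist'],float))[0].reshape(-1,2)
E
python3 - <<'E'
from h import *
print(get_state())
for n in('side','top'):
    im,d=snap(n,n+'0'); ci=camera_info(n); print(n,ci['intrinsics'],ci['dist'],np.round(ci['view'],3).tolist())
    for t in('latch_plate','dock','vial_box','beaker','tape_roll','blue_bottle','brown_bottle'):
        for r in regions_of(n,t):
            P,_,_=pts(n,d,r['mask']); print(t,round(r['conf'],2),r['box'],np.round(np.median(P,0),3) if len(P) else '', np.round(np.percentile(P,[2,98],axis=0),3).tolist() if len(P) else '')
E
```

```text
pics
{'clock': 0.0, 'joint_pos': array([ 1.20740415e+00,  3.00467899e-01,  1.52159400e+00,  2.07017315e-05,
        1.32068538e+00, -6.65783646e-02]), 'qvel': array([7.35947319e-04, 2.30734837e-04, 5.59872598e-04, 5.35969538e-04,
       8.45571292e-04, 6.63279140e-06]), 'joint_efforts': array([-1.68884271e-03, -5.31794322e+01, -3.52726114e+01,  7.07452185e-02,
        2.44784262e-02, -1.33059070e-04]), 'ee_pos': array([0.16075325, 0.52570695, 0.20488262]), 'orientation': array([-3.14044192e+00, -9.68235214e-05,  2.84477365e+00]), 'contact_force': array([-0.32187613,  0.00653198,  0.05099609]), 'moment': array([-0.01752298,  0.01172445, -0.01193476]), 'gripper_width': 0.9975033815635409}
side [[413.75368306   0.         281.50086389]
 [  0.         413.75368306 210.70234024]
 [  0.           0.           1.        ]] [-0.08563187  0.          0.          0.          0.        ] [[0.809, -0.587, 0.012, -0.423], [-0.261, -0.379, -0.888, 0.216], [0.526, 0.715, -0.46, 0.748], [0.0, 0.0, 0.0, 1.0]]
latch_plate 0.97 [298.8, 325.6, 55.0, 24.7] [ 0.397 -0.321  0.003] [[0.362, -0.351, 0.0], [0
[... 1288 characters left out ...]
01, 0.002], [0.568, 0.121, 0.124]]
vial_box 0.8 [263.7, 193.3, 39.6, 27.2] [0.556 0.049 0.085] [[0.524, 0.001, 0.053], [0.591, 0.096, 0.098]]
vial_box 0.35 [348.7, 209.9, 24.3, 46.2] [ 0.498 -0.196  0.005] [[0.419, -0.225, -0.001], [0.552, -0.171, 0.038]]
beaker 0.72 [332.2, 156.2, 30.3, 29.2] [ 0.675 -0.149  0.045] [[0.628, -0.178, -0.002], [0.703, -0.103, 0.108]]
tape_roll 0.6 [163.2, 232.8, 32.5, 33.0] [0.426 0.379 0.022] [[0.378, 0.326, -0.0], [0.465, 0.418, 0.028]]
blue_bottle 0.72 [169.6, 208.4, 19.7, 13.0] [0.53  0.366 0.067] [[0.511, 0.354, 0.006], [0.55, 0.39, 0.095]]
brown_bottle 0.91 [389.9, 159.2, 19.2, 23.4] [ 0.664 -0.292  0.095] [[0.643, -0.321, 0.009], [0.694, -0.277, 0.117]]
```

Run:
```python
import cv2
a=cv2.imread('pics/top0.png')[140:270,150:420];cv2.imwrite('pics/t0z.png',cv2.resize(a,None,fx=2.9,fy=2.9,interpolation=cv2.INTER_CUBIC))
a=cv2.imread('pics/side0.png')[150:360,150:450];cv2.imwrite('pics/s0z.png',cv2.resize(a,None,fx=2.6,fy=2.6,interpolation=cv2.INTER_CUBIC))
```

```text
(no output)
```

View pics/t0z.png

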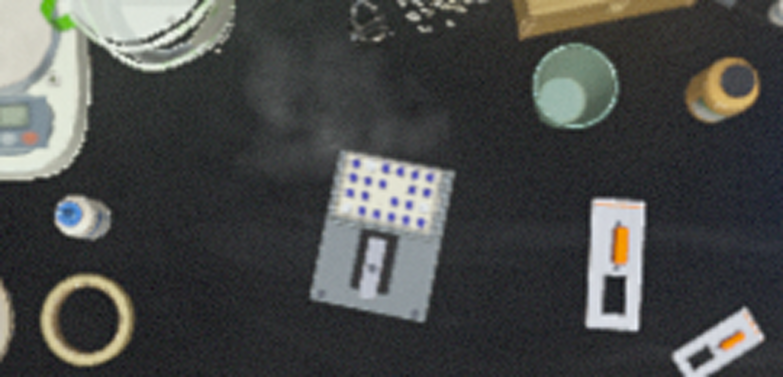

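View pics/s0z.png

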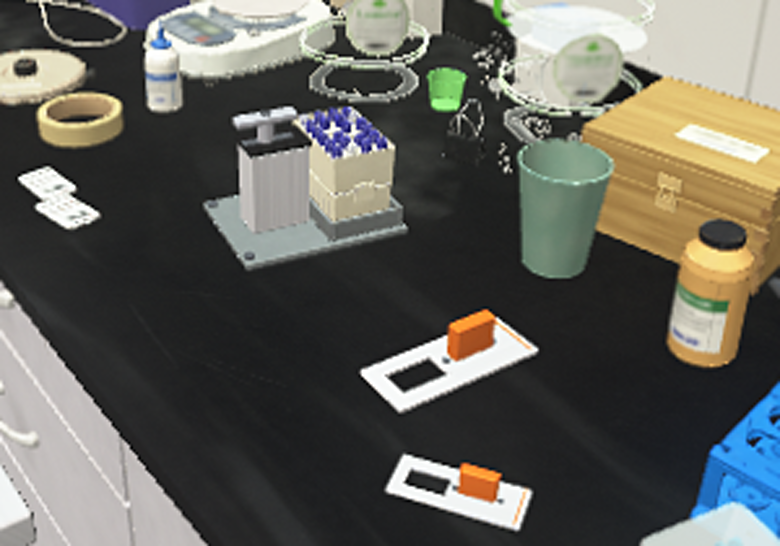

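The top view shows the large plate at zoomed (616,265), with its eye towards the robot and its handle up. The dock is at (375,240), with the T-head's dark dot at (372,267). The smaller look-alike is at lower right. Next I measure the poses from both views.

Run:
```python
from h import *
res={}
for n in('top','side'):
    im=cv2.imread(f'pics/{n}0.png'); d=np.load(f'pics/{n}0.npy')
    P,u,v=pts(n,d,np.ones(d.shape,bool)); c=im[v,u].astype(int)
    def rect(m,s):
        Q=P[m][:,:2]
        if len(Q)<8: print(n,s,len(Q));return
        r=cv2.minAreaRect((Q*1000).astype(np.float32)); print(n,s,len(Q),'c',np.round(r[0],1),'sz',np.round(r[1],1),'ang',round(r[2],1),'z',np.round(np.percentile(P[m][:,2],[5,50,95]),4),'mean',np.round(Q.mean(0)*1000,1))
    pl=(abs(P[:,0]-.485)<.1)&(abs(P[:,1]+.2)<.05)&(P[:,0]+0*P[:,1]>.40)
    white=(c.min(1)>120)
    orange=(c[:,2]>150)&(c[:,0]<90)
    rect(pl&white&(P[:,2]<.012),'plate')
    rect(pl&orange&(P[:,2]>.012),'handle'); rect(pl&orange&(P[:,2]>.033),'handletop')
    dk=(abs(P[:,0]-.5)<.1)&(abs(P[:,1]-.05)<.1)
    rect(dk&(P[:,2]>.117)&(P[:,2]<.128),'head')
    rect(dk&(P[:,2]>.004)&(P[:,2]<.013),'base')
    rect(dk&(P[:,2]>.09)&(P[:,2]<.104)&(P[:,0]<.515),'post')
    rect(dk&(P[:,2]>.09)&(P[:,2]<.104)&(P[:,0]>.525),'box')
    rect(dk&(P[:,2]>.02)&(P[:,2]<.033),'nest')
```

```text
top plate 633 c [ 487.  -199.1] sz [ 59.3 141.4] ang 86.2 z [-0.0011  0.0042  0.0085] mean [ 489.7 -198.2]
top handle 49 c [ 505.8 -198.4] sz [12.4 36.9] ang 83.7 z [0.0326 0.0362 0.0393] mean [ 505.8 -197.9]
top handletop 45 c [ 505.8 -198.4] sz [12.4 36.9] ang 83.7 z [0.0336 0.0369 0.0393] mean [ 505.4 -198.2]
top head 117 c [478.7  63.5] sz [15.8 59.2] ang 79.3 z [0.1186 0.1223 0.1252] mean [478.4  63.5]
top base 858 c [502.2  49.2] sz [197.7 190.6] ang 1.7 z [0.0044 0.0073 0.0109] mean [483.6  57.1]
top post 178 c [486.1  62. ] sz [39.6 61. ] ang 79.4 z [0.0924 0.0959 0.0999] mean [487.2  61.1]
top box 196 c [556.8  47.8] sz [97.9 59.7] ang 78.2 z [0.0909 0.0944 0.0984] mean [557.1  49.2]
top nest 108 c [555.8  48.5] sz [115.5  76.8] ang 78.9 z [0.0227 0.0268 0.0311] mean [540.3  46.9]
side plate 830 c [ 487.  -196.6] sz [ 62.1 144.3] ang 86.9 z [0.0016 0.004  0.0057] mean [ 476.3 -203.3]
side handle 231 c [ 503.7 -200.3] sz [16.1 40.7] ang 84.1 z [0.0139 0.029  0.0371] mean [ 500.  -203.2]
side handletop 85 c [ 503.4 -199.7] sz [14.9 38.3] ang 84.9 z [0.0337 0.0361 0.0375] mean [ 502.5 -200.9]
side head 121 c [476.5  62. ] sz [18.1 59. ] ang 79.9 z [0.1177 0.1222 0.1244] mean [475.2  59.6]
side base 768 c [513.1  53.9] sz [127.  166.4] ang 78.6 z [0.0052 0.0078 0.0112] mean [476.3  35.3]
side post 228 c [484.1  45.9] sz [71.1 66.9] ang 81.8 z [0.0919 0.0967 0.0997] mean [481.8  55.2]
side box 255 c [553.8  43.6] sz [95.  64.5] ang 79.9 z [0.0902 0.0937 0.0965] mean [554.7  44.7]
side nest 378 c [517.2  30.6] sz [ 62.2 155.2] ang 46.7 z [0.0208 0.0264 0.0323] mean [519.2  19.5]
```

```bash
cat > mv.py <<'E'
import numpy as np, json, os
from scipy.spatial.transform import Rotation as Ro
from cell import get_state
F='cmd.json'
def cur():
    if os.path.exists(F):
        j=json.load(open(F)); return np.array(j['p']),Ro.from_quat(j['q'])
    s=get_state(); return s['ee_pos'],Ro.from_euler('xyz',s['orientation'])
def apply(row):  # record commanded pose after a call ending with row
    p,R=cur(); p2=p+R.apply(np.array(row[:3])/100); R2=R*Ro.from_rotvec(np.radians(row[3:]))
    json.dump({'p':list(p2),'q':list(R2.as_quat())},open(F,'w'))
def to(p2,R2):
    p,R=cur(); return np.r_[np.round(R.inv().apply(np.array(p2)-p)*100,2), np.round(np.degrees((R.inv()*R2).as_rotvec()),2)]
def toolR(yaw,tilt):  # plate yaw deg, tail-up tilt deg -> tool rotation; tool x=-plate x, y=plate y, z=-plate z
    P=Ro.from_euler('z',yaw,degrees=True)*Ro.from_euler('y',-tilt,degrees=True)
    return P*Ro.from_euler('y',180,degrees=True)
E
python3 - <<'E'
from mv import *
print(to([.505,-.1992,.12],toolR(-4.2,0)))
E
```

```text
[-54.12 -59.28   8.54   0.    -0.   -12.81]
```

Emit:
move_arm --targets '[{"tx": -54.1, "ty": -59.3, "tz": 0, "ax": 0, "ay": 0, "az": -12.8, "claw": 0}, {"tx": -54.1, "ty": -59.3, "tz": 0, "ax": 0, "ay": 0, "az": -12.8, "claw": 0}, {"tx": -54.1, "ty": -59.3, "tz": 0, "ax": 0, "ay": 0, "az": -12.8, "claw": 0}, {"tx": -54.1, "ty": -59.3, "tz": 0, "ax": 0, "ay": 0, "az": -12.8, "claw": 0}, {"tx": -54.1, "ty": -59.3, "tz": 0, "ax": 0, "ay": 0, "az": -12.8, "claw": 0}, {"tx": -54.1, "ty": -59.3, "tz": 0, "ax": 0, "ay": 0, "az": -12.8, "claw": 0}, {"tx": -54.1, "ty": -59.3, "tz": 0, "ax": 0, "ay": 0, "az": -12.8, "claw": 0}, {"tx": -54.1, "ty": -59.3, "tz": 0, "ax": 0, "ay": 0, "az": -12.8, "claw": 0}, {"tx": -54.1, "ty": -59.3, "tz": 0, "ax": 0, "ay": 0, "az": -12.8, "claw": 0}, {"tx": -54.1, "ty": -59.3, "tz": 0, "ax": 0, "ay": 0, "az": -12.8, "claw": 0}, {"tx": -54.1, "ty": -59.3, "tz": 0, "ax": 0, "ay": 0, "az": -12.8, "claw": 0}, {"tx": -54.1, "ty": -59.3, "tz": 0, "ax": 0, "ay": 0, "az": -12.8, "claw": 0}]' --squeeze 40

```text
clock: 1.8
ee_pos: [0.3755, 0.0721, 0.2058]
orientation: [3.141, 0.001, 3.068]
contact_force: [1.1, 0.9, -0.6]
gripper_width: 0.999
```

Run:
```python
from mv import *
print(to([.505,-.1992,.12],toolR(-4.2,0)))
```

```text
[-1.490e+01 -2.611e+01  8.600e+00  1.000e-02  6.000e-02 -0.000e+00]
```

Emit:
move_arm --targets '[{"tx": -14.9, "ty": -26.1, "tz": 8.6, "claw": 0}, {"tx": -14.9, "ty": -26.1, "tz": 8.6, "claw": 0}, {"tx": -14.9, "ty": -26.1, "tz": 8.6, "claw": 0}, {"tx": -14.9, "ty": -26.1, "tz": 8.6, "claw": 0}, {"tx": -14.9, "ty": -26.1, "tz": 8.6, "claw": 0}, {"tx": -14.9, "ty": -26.1, "tz": 8.6, "claw": 0}, {"tx": -14.9, "ty": -26.1, "tz": 8.6, "claw": 0}, {"tx": -14.9, "ty": -26.1, "tz": 8.6, "claw": 0}, {"tx": -14.9, "ty": -26.1, "tz": 8.6, "claw": 0}, {"tx": -14.9, "ty": -26.1, "tz": 8.6, "claw": 0}, {"tx": -14.9, "ty": -26.1, "tz": 8.6, "claw": 0}, {"tx": -14.9, "ty": -26.1, "tz": 8.6, "claw": 0}]'

```text
schema error: expected keys tx, ty, tz, ax, ay, az, claw
```

Run:
```python
from mv import *
s=get_state();print(s['clock'],s['ee_pos'],s['orientation'],s['qvel'].round(4),s['joint_pos'].round(3))
print(to([.505,-.1992,.009],toolR(-4.2,0)))
```

```text
1.8 [0.37545584 0.07207551 0.20584891] [3.14140138e+00 1.13027963e-03 3.06821843e+00] [-1.2669  0.2614 -0.2384 -0.0037 -0.0274 -1.2574] [ 0.094 -0.087  1.948  0.     1.279 -1.404]
[-1.489e+01 -2.611e+01  1.970e+01  1.000e-02  6.000e-02 -0.000e+00]
```

Emit:
move_arm --targets '[{"tx": -14.9, "ty": -26.1, "tz": 8.6, "ax": 0, "ay": 0, "az": 0, "claw": 0}, {"tx": -14.9, "ty": -26.1, "tz": 8.6, "ax": 0, "ay": 0, "az": 0, "claw": 0}, {"tx": -14.9, "ty": -26.1, "tz": 8.6, "ax": 0, "ay": 0, "az": 0, "claw": 0}, {"tx": -14.9, "ty": -26.1, "tz": 8.6, "ax": 0, "ay": 0, "az": 0, "claw": 0}, {"tx": -14.9, "ty": -26.1, "tz": 8.6, "ax": 0, "ay": 0, "az": 0, "claw": 0}, {"tx": -14.9, "ty": -26.1, "tz": 8.6, "ax": 0, "ay": 0, "az": 0, "claw": 0}, {"tx": -14.9, "ty": -26.1, "tz": 8.6, "ax": 0, "ay": 0, "az": 0, "claw": 0}, {"tx": -14.9, "ty": -26.1, "tz": 8.6, "ax": 0, "ay": 0, "az": 0, "claw": 0}, {"tx": -14.9, "ty": -26.1, "tz": 8.6, "ax": 0, "ay": 0, "az": 0, "claw": 0}, {"tx": -14.9, "ty": -26.1, "tz": 8.6, "ax": 0, "ay": 0, "az": 0, "claw": 0}, {"tx": -14.9, "ty": -26.1, "tz": 8.6, "ax": 0, "ay": 0, "az": 0, "claw": 0}, {"tx": -14.9, "ty": -26.1, "tz": 8.6, "ax": 0, "ay": 0, "az": 0, "claw": 0}]'

```text
clock: 2.8
ee_pos: [0.5045, -0.1962, 0.12]
orientation: [-3.141, 0.001, 3.069]
contact_force: [0.6, 0.3, 0.4]
gripper_width: 1.002
```

Run:
```python
from mv import *
from h import *
s=get_state();print(s['clock'],s['ee_pos'],s['orientation'],s['qvel'].round(4),s['joint_pos'].round(3))
print(to([.505,-.1992,.009],toolR(-4.2,0)))
im,d=snap('side','side1')
a=im[150:360,250:450,::-1];cv2.imwrite('pics/s1z.png',cv2.resize(a,None,fx=2.8,fy=2.8,interpolation=cv2.INTER_CUBIC))
```

```text
2.8 [ 0.50450711 -0.19617216  0.12004018] [-3.14143004e+00  6.59611781e-04  3.06916962e+00] [ 0.0027 -0.005  -0.0006  0.0001  0.0016 -0.0001] [-0.439  0.366  1.642  0.     1.133 -1.937]
[-6.00e-02 -3.00e-01  1.11e+01 -1.00e-02  4.00e-02  5.00e-02]
```

View pics/s1z.png

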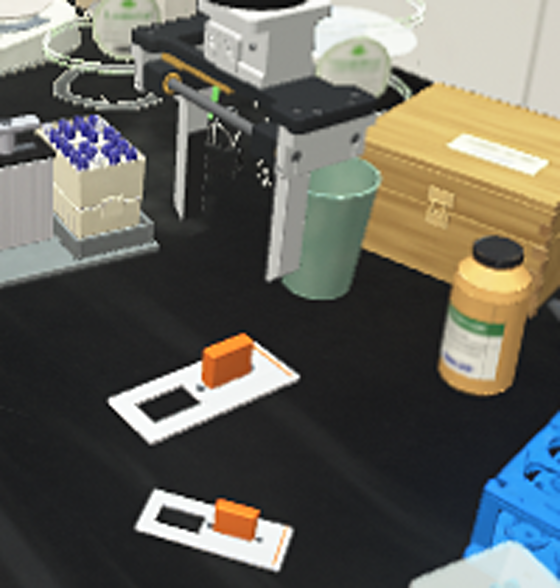

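Run:
```python
from h import *
print(proj('side',[[.5045,-.196,.12],[.505,-.199,.037],[.505,-.199,.005]]))
```

```text
[[333.1183672  237.08594072]
 [331.40168201 272.00225344]
 [330.32881244 284.39330354]]
```

The side view shows the fingers above the orange handle. Their tip midpoint at about (330,238) agrees with the projected (333,237). Descending.

Emit:
move_arm --targets '[{"tx": 0, "ty": -0.3, "tz": 3, "ax": 0, "ay": 0, "az": 0, "claw": 60}, {"tx": 0, "ty": -0.3, "tz": 6, "ax": 0, "ay": 0, "az": 0, "claw": 60}, {"tx": -0.05, "ty": -0.3, "tz": 9, "ax": 0, "ay": 0, "az": 0, "claw": 60}, {"tx": -0.05, "ty": -0.3, "tz": 10.5, "ax": 0, "ay": 0, "az": 0, "claw": 60}, {"tx": -0.05, "ty": -0.3, "tz": 11.1, "ax": 0, "ay": 0, "az": 0, "claw": 60}, {"tx": -0.05, "ty": -0.3, "tz": 11.1, "ax": 0, "ay": 0, "az": 0, "claw": 60}, {"tx": -0.05, "ty": -0.3, "tz": 11.1, "ax": 0, "ay": 0, "az": 0, "claw": 60}]'

```text
clock: 3.43
ee_pos: [0.5054, -0.2, 0.0096]
orientation: [-3.141, 0.001, 3.069]
contact_force: [-0.4, 0.4, 0.5]
gripper_width: 0.766
```

Run:
```python
from h import *
im,d=snap('side','side2')
a=im[180:340,250:410,::-1];cv2.imwrite('pics/s2z.png',cv2.resize(a,None,fx=3.6,fy=3.6,interpolation=cv2.INTER_CUBIC))
```

```text
(no output)
```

View pics/s2z.png

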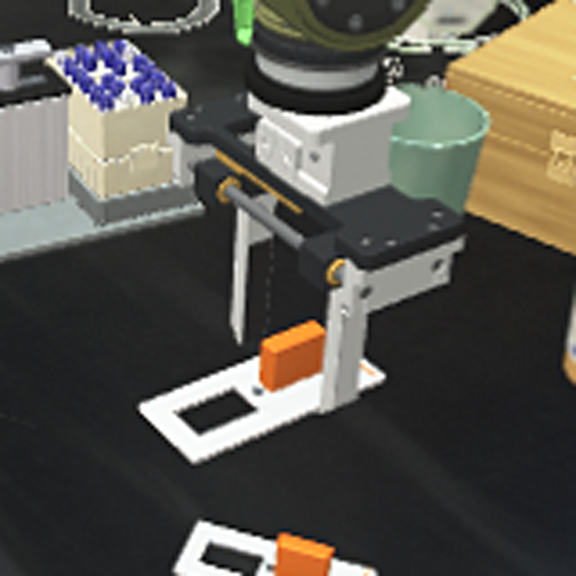

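The fingers straddle the handle: near tip at zoomed (340,405), far tip at (240,340). Closing.

Emit:
move_arm --targets '[{"tx": 0, "ty": 0, "tz": 0, "ax": 0, "ay": 0, "az": 0, "claw": 255}, {"tx": 0, "ty": 0, "tz": 0, "ax": 0, "ay": 0, "az": 0, "claw": 255}, {"tx": 0, "ty": 0, "tz": 0, "ax": 0, "ay": 0, "az": 0, "claw": 255}, {"tx": 0, "ty": 0, "tz": 0, "ax": 0, "ay": 0, "az": 0, "claw": 255}, {"tx": 0, "ty": 0, "tz": 0, "ax": 0, "ay": 0, "az": 0, "claw": 255}, {"tx": 0, "ty": 0, "tz": 0, "ax": 0, "ay": 0, "az": 0, "claw": 255}, {"tx": 0, "ty": 0, "tz": 0, "ax": 0, "ay": 0, "az": 0, "claw": 255}, {"tx": 0, "ty": 0, "tz": 0, "ax": 0, "ay": 0, "az": 0, "claw": 255}, {"tx": 0, "ty": 0, "tz": 0, "ax": 0, "ay": 0, "az": 0, "claw": 255}, {"tx": 0, "ty": 0, "tz": 0, "ax": 0, "ay": 0, "az": 0, "claw": 255}]' --squeeze 45

```text
clock: 4.32
ee_pos: [0.5048, -0.2001, 0.0084]
orientation: [3.142, -0.0, 3.068]
contact_force: [-0.0, 0.1, -0.6]
gripper_width: 0.145
```

Run:
```python
from mv import *
s=get_state();print(s['clock'],s['ee_pos'],s['orientation'],s['gripper_width']*94,s['qvel'].round(4))
```

```text
4.3167 [ 0.50478512 -0.20009681  0.00840579] [ 3.14154038e+00 -9.68120883e-05  3.06809500e+00] 13.668323138632157 [ 0.0006  0.0013  0.0008  0.0016 -0.0017  0.0001]
```

```bash
cat >> mv.py <<'E'
CFG={'S':[.4776,.0628],'yaw':-10.8,'tx0':-.0005,'tz0':.0087}
if os.path.exists('cfg.json'): CFG.update(json.load(open('cfg.json')))
def pose(xb,zb,th,dy=0):  # mm, mm, deg -> TCP world
    y=np.radians(CFG['yaw']); ex=np.array([np.cos(y),np.sin(y),0]); ey=np.array([-np.sin(y),np.cos(y),0]); t=np.radians(th)
    a=.075+CFG['tx0']; c=CFG['tz0']
    X=xb/1000+a*np.cos(t)-c*np.sin(t); Z=zb/1000+a*np.sin(t)+c*np.cos(t)
    return np.r_[CFG['S'],0]+X*ex+dy/1000*ey+[0,0,Z], toolR(CFG['yaw'],th)
E
python3 - <<'E'
from mv import *
p,R=pose(-36,150,28); print(p, to(p,R))
E
```

```text
[0.50284006 0.0579852  0.19265728] [  2.09  25.73 -18.42   1.61 -27.97   6.46]
```

Emit:
move_arm --targets '[{"tx": 0, "ty": 0, "tz": -2, "ax": 0, "ay": 0, "az": 0, "claw": 255}, {"tx": 0, "ty": 0, "tz": -4.5, "ax": 0, "ay": 0, "az": 0, "claw": 255}, {"tx": 0, "ty": 0, "tz": -8, "ax": 0, "ay": 0, "az": 0, "claw": 255}, {"tx": 0, "ty": 0, "tz": -12, "ax": 0, "ay": 0, "az": 0, "claw": 255}, {"tx": 0, "ty": 0, "tz": -16, "ax": 0, "ay": 0, "az": 0, "claw": 255}, {"tx": 0, "ty": 0, "tz": -19, "ax": 0, "ay": 0, "az": 0, "claw": 255}, {"tx": 0, "ty": 0, "tz": -20, "ax": 0, "ay": 0, "az": 0, "claw": 255}, {"tx": 0, "ty": 0, "tz": -20, "ax": 0, "ay": 0, "az": 0, "claw": 255}, {"tx": 0, "ty": 0, "tz": -20, "ax": 0, "ay": 0, "az": 0, "claw": 255}]'

```text
clock: 5.07
ee_pos: [0.5045, -0.1999, 0.2071]
orientation: [3.141, -0.001, 3.068]
contact_force: [-0.2, -0.4, -3.1]
gripper_width: 0.142
```

Run:
```python
from mv import *
s=get_state();print(s['clock'],s['ee_pos'],s['orientation'],s['gripper_width']*94,s['contact_force'])
p,R=pose(-36,150,28); print(p, to(p,R))
```

```text
5.0667 [ 0.50446474 -0.19990784  0.20709   ] [ 3.14107710e+00 -1.22016521e-03  3.06821800e+00] 13.317703485109295 [-0.15002614 -0.3572084  -3.07515352]
[0.50284006 0.0579852  0.19265728] [  2.05  25.71   1.46   1.64 -28.04   6.46]
```

Emit:
move_arm --targets '[{"tx": 0, "ty": 3, "tz": 0, "ax": 0.3, "ay": -5, "az": 1.2, "claw": 255}, {"tx": 0.5, "ty": 6, "tz": 0, "ax": 0.6, "ay": -10, "az": 2.3, "claw": 255}, {"tx": 1, "ty": 9.5, "tz": 0, "ax": 0.9, "ay": -15, "az": 3.5, "claw": 255}, {"tx": 1.5, "ty": 13, "tz": 0.3, "ax": 1.2, "ay": -20, "az": 4.6, "claw": 255}, {"tx": 2, "ty": 16.5, "tz": 0.6, "ax": 1.4, "ay": -24, "az": 5.5, "claw": 255}, {"tx": 2, "ty": 20, "tz": 1, "ax": 1.6, "ay": -28, "az": 6.5, "claw": 255}, {"tx": 2, "ty": 23, "tz": 1.4, "ax": 1.6, "ay": -28, "az": 6.5, "claw": 255}, {"tx": 2, "ty": 25, "tz": 1.4, "ax": 1.6, "ay": -28, "az": 6.5, "claw": 255}, {"tx": 2, "ty": 25.7, "tz": 1.4, "ax": 1.6, "ay": -28, "az": 6.5, "claw": 255}, {"tx": 2, "ty": 25.7, "tz": 1.4, "ax": 1.6, "ay": -28, "az": 6.5, "claw": 255}, {"tx": 2, "ty": 25.7, "tz": 1.4, "ax": 1.6, "ay": -28, "az": 6.5, "claw": 255}, {"tx": 2, "ty": 25.7, "tz": 1.4, "ax": 1.6, "ay": -28, "az": 6.5, "claw": 255}]'

```text
clock: 6.07
ee_pos: [0.5035, 0.0566, 0.1937]
orientation: [-3.141, 0.488, 2.952]
contact_force: [0.3, -0.6, -1.6]
gripper_width: 0.144
```

Run:
```python
from mv import *
from h import *
s=get_state();print(s['clock'],s['ee_pos'],s['orientation'],s['gripper_width']*94,s['contact_force'],s['joint_pos'].round(2))
p,R=pose(-36,150,28); print(p, to(p,R))
for n in('side','top'):
    im,d=snap(n,n+'3')
    a=im[110:280,200:370,::-1] if n=='side' else im[150:290,210:350,::-1];cv2.imwrite(f'pics/{n}3z.png',cv2.resize(a,None,fx=3.5,fy=3.5,interpolation=cv2.INTER_CUBIC))
```

```text
6.0667 [0.50351817 0.05661792 0.1936676 ] [-3.14148055  0.48785245  2.95161145] 13.553052391429429 [ 0.3068828  -0.55841066 -1.64088601] [ 0.11 -0.02  2.   -0.22  0.71 -1.13]
[0.50284006 0.0579852  0.19265728] [ 0.13  0.12  0.05 -0.05 -0.05 -0.08]
```

View pics/side3z.png

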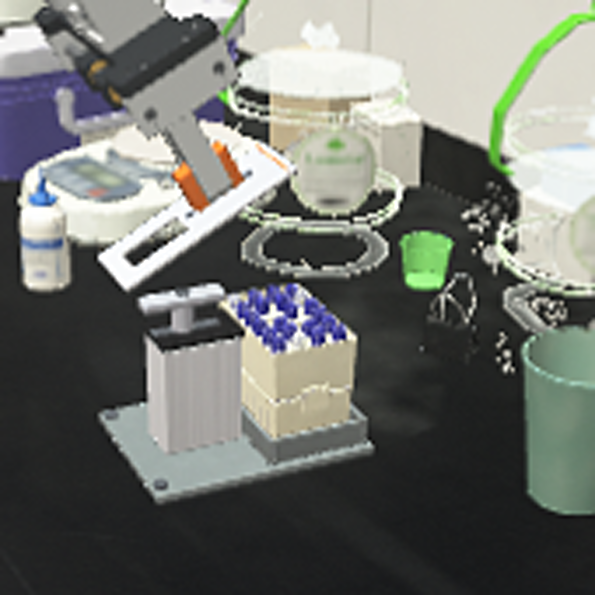

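View pics/top3z.png

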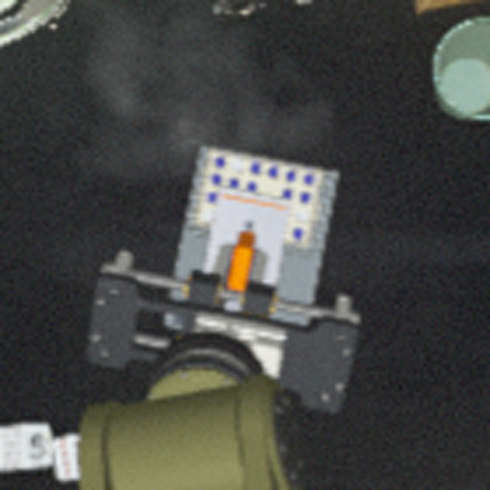

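```bash
cat > meas.py <<'E'
from h import *
from mv import *
def plate_frame(n,tag,tcp,R):
    # points in plate frame predicted from TCP pose
    im=cv2.imread(f'pics/{tag}.png').astype(int); d=np.load(f'pics/{tag}.npy')
    P,u,v=pts(n,d,np.ones(d.shape,bool)); c=im[v,u]
    PR=R*Ro.from_euler('y',180,degrees=True)  # plate rotation
    O=tcp-PR.apply([CFG['tx0'],0,CFG['tz0']])
    q=PR.inv().apply(P-O)*1000
    m=(abs(q[:,0]+20)<90)&(abs(q[:,1])<45)&(abs(q[:,2]-3)<9)
    return q[m],c[m],u[m],v[m]
E
python3 - <<'E'
from meas import *
s=get_state(); R=Ro.from_euler('xyz',s['orientation'])
q,c,u,v=plate_frame('side','side3',s['ee_pos'],R)
w=(c.min(1)>130)&(c.max(1)-c.min(1)<40)
Q=q[w]; A=np.c_[Q[:,0],Q[:,1],np.ones(len(Q))]
k=np.abs(Q[:,2]-5)<5
for _ in range(5):
    co=np.linalg.lstsq(A[k],Q[k,2],rcond=None)[0]; k=np.abs(Q[:,2]-A@co)<2
print('plane',co,k.sum(),'slopes deg',np.degrees(co[:2]))
r=cv2.minAreaRect(Q[k][:,:2].astype(np.float32)); print(r, np.percentile(Q[k][:,0],[0,1,99,100]),np.percentile(Q[k][:,1],[0,1,99,100]))
o=(c[:,2]>150)&(c[:,0]<90); 
# model corners projection
PR=R*Ro.from_euler('y',180,degrees=True); O=s['ee_pos']-PR.apply([CFG['tx0'],0,CFG['tz0']])
mod=np.array([[-89,-28,5],[-89,28,5],[50,28,5],[50,-28,5],[-75,-13,5],[-75,13,5],[-31,13,5],[-31,-13,5]])/1000
pp=proj('side',O+PR.apply(mod)); print(pp.round(1))
im=cv2.imread('pics/side3.png'); f=4
z=cv2.resize(im[130:210,220:300],None,fx=7,fy=7,interpolation=cv2.INTER_CUBIC)
pz=((pp-[220,130]+.5)*7).astype(int)
for a in(pz[:4],pz[4:]): cv2.polylines(z,[a.reshape(-1,1,2)],True,(0,0,255),1)
# head model
S=np.array(CFG['S']); y=np.radians(CFG['yaw']); ex=np.array([np.cos(y),np.sin(y)]);ey=np.array([-ex[1],ex[0]])
hd=[np.r_[S+a*ex+b*ey,.123] for a,b in((-.03,-.008),(-.03,.008),(.03,.008),(.03,-.008))]
ph=((proj('side',hd)-[220,130]+.5)*7).astype(int); cv2.polylines(z,[ph.reshape(-1,1,2)],True,(0,255,0),1)
cv2.imwrite('pics/s3m.png',z)
im=cv2.imread('pics/top0.png'); z=cv2.resize(im[190:260,250:320],None,fx=8,fy=8,interpolation=cv2.INTER_CUBIC)
ph=((proj('top',hd)-[250,190]+.5)*8).astype(int); cv2.polylines(z,[ph.reshape(-1,1,2)],True,(0,255,0),1)
cv2.imwrite('pics/t0m.png',z)
E
```

```text
plane [2.18754328e-03 6.78980630e-03 5.14063443e+00] 510 slopes deg [0.125337   0.38902724]
((-20.880210876464844, -0.041446685791015625), (59.853363037109375, 138.6802978515625), 89.50650024414062) [-90.13915917 -89.1917175   47.09028772  48.28386452] [-30.32746283 -28.82737384  28.20527805  30.06178105]
[[235.5 191.5]
 [227.6 182.4]
 [275.1 149.4]
 [285.1 156.8]
 [238.3 185.5]
 [234.6 181.4]
 [249.9 170.7]
 [254.  174.5]]
```

View pics/s3m.png

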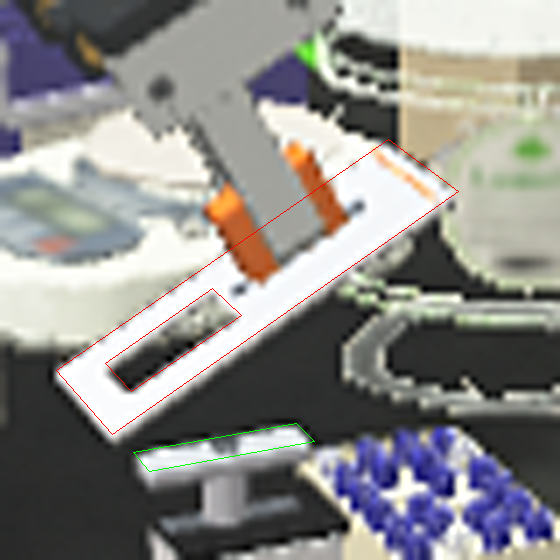

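View pics/t0m.png

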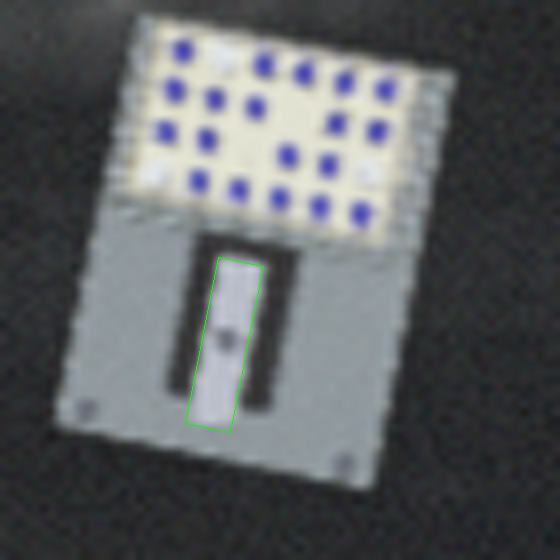

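Both model overlays fit well: the plate outline matches in the side view, and the head matches in top and side. Tilt is 28° and the stem is at about (0.478, 0.063). Now I compute the descent and the slide under the head.

Run:
```python
from mv import *
for a in((-36,150,28),(-36,128,28),(-36,107,28)): print(a,to(*pose(*a)))
```

```text
(-36, 150, 28) [ 0.16  0.13  0.08 -0.05 -0.   -0.11]
(-36, 128, 28) [ 1.2   0.13  2.02 -0.05 -0.   -0.11]
(-36, 107, 28) [ 2.18  0.13  3.87 -0.05 -0.   -0.11]
```

Emit:
move_arm --targets '[{"tx": 0.15, "ty": 0.15, "tz": 0.05, "ax": 0, "ay": 0, "az": 0, "claw": 255}, {"tx": 0.5, "ty": 0.15, "tz": 0.7, "ax": 0, "ay": 0, "az": 0, "claw": 255}, {"tx": 0.9, "ty": 0.15, "tz": 1.4, "ax": 0, "ay": 0, "az": 0, "claw": 255}, {"tx": 1.2, "ty": 0.15, "tz": 2, "ax": 0, "ay": 0, "az": 0, "claw": 255}, {"tx": 1.5, "ty": 0.15, "tz": 2.55, "ax": 0, "ay": 0, "az": 0, "claw": 255}, {"tx": 1.8, "ty": 0.15, "tz": 3.1, "ax": 0, "ay": 0, "az": 0, "claw": 255}, {"tx": 2, "ty": 0.15, "tz": 3.5, "ax": 0, "ay": 0, "az": 0, "claw": 255}, {"tx": 2.15, "ty": 0.15, "tz": 3.85, "ax": 0, "ay": 0, "az": 0, "claw": 255}, {"tx": 2.15, "ty": 0.15, "tz": 3.85, "ax": 0, "ay": 0, "az": 0, "claw": 255}, {"tx": 2.15, "ty": 0.15, "tz": 3.85, "ax": 0, "ay": 0, "az": 0, "claw": 255}]'

```text
clock: 7.0
ee_pos: [0.5032, 0.0593, 0.1503]
orientation: [3.141, 0.489, 2.952]
contact_force: [0.2, -0.4, -1.4]
gripper_width: 0.149
```

```bash
cat > ov.py <<'E'
import sys
from meas import *
def overlay(tag):
    s=get_state(); R=Ro.from_euler('xyz',s['orientation']); print(s['clock'],s['ee_pos'].round(4),s['contact_force'].round(1))
    im,d=snap('side',tag); im=im[:,:,::-1]
    PR=R*Ro.from_euler('y',180,degrees=True); O=s['ee_pos']-PR.apply([CFG['tx0'],0,CFG['tz0']])
    mod=np.array([[-89,-28,5],[-89,28,5],[50,28,5],[50,-28,5],[-75,-13,5],[-75,13,5],[-31,13,5],[-31,-13,5]])/1000
    pp=proj('side',O+PR.apply(mod)); f=8; o=np.array([222,155])
    z=cv2.resize(im[155:225,222:312],None,fx=f,fy=f,interpolation=cv2.INTER_CUBIC); raw=z.copy()
    pz=((pp-o+.5)*f).astype(int)
    for a in(pz[:4],pz[4:]): cv2.polylines(z,[a.reshape(-1,1,2)],True,(0,0,255),1)
    cv2.imwrite(f'pics/{tag}m.png',z)
    # measured plane / extents in predicted frame, restricted to dock height
    q,c,u,v=plate_frame('side',tag,s['ee_pos'],R)
    w=(c.min(1)>130)&(c.max(1)-c.min(1)<40); Q=q[w]; A=np.c_[Q[:,0],Q[:,1],np.ones(len(Q))]; k=np.abs(Q[:,2]-5)<3
    for _ in range(5):
        co=np.linalg.lstsq(A[k],Q[k,2],rcond=None)[0]; k=np.abs(Q[:,2]-A@co)<1.5
    print('plane',co.round(3),k.sum(),np.percentile(Q[k][:,0],[0,1,99,100]).round(1),np.percentile(Q[k][:,1],[0,1,99,100]).round(1))
if __name__=='__main__': overlay(sys.argv[1])
E
python3 ov.py side4; python3 -c "
from mv import *
for a in((-36,107,28),(-12,107,28)): print(a,to(*pose(*a)))"
```

```text
7.0 [0.5032 0.0593 0.1503] [ 0.2 -0.4 -1.4]
plane [1.000e-03 9.000e-03 5.402e+00] 442 [-89.9 -89.1  47.3  48.8] [-29.1 -28.3  27.7  30.2]
(-36, 107, 28) [ 0.06 -0.14  0.07  0.01  0.05 -0.04]
(-12, 107, 28) [-2.06 -0.14  1.2   0.01  0.05 -0.04]
```

View pics/side4m.png

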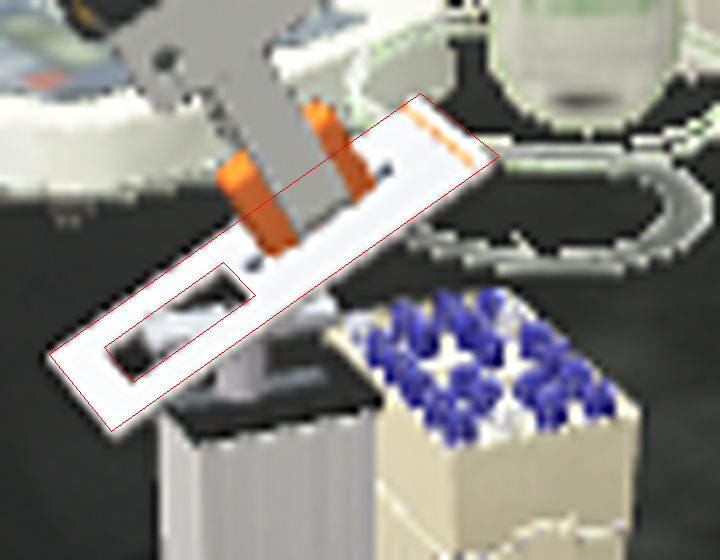

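The head's -x end now shows inside the eye, at zoomed (150,335), with the bar past it and lower. Sliding +x below the head.

Emit:
move_arm --targets '[{"tx": -0.4, "ty": -0.05, "tz": 0.25, "ax": 0, "ay": 0, "az": 0, "claw": 255}, {"tx": -0.8, "ty": -0.1, "tz": 0.5, "ax": 0, "ay": 0, "az": 0, "claw": 255}, {"tx": -1.2, "ty": -0.1, "tz": 0.75, "ax": 0, "ay": 0, "az": 0, "claw": 255}, {"tx": -1.6, "ty": -0.1, "tz": 0.95, "ax": 0, "ay": 0, "az": 0, "claw": 255}, {"tx": -2.05, "ty": -0.1, "tz": 1.2, "ax": 0, "ay": 0, "az": 0, "claw": 255}, {"tx": -2.05, "ty": -0.1, "tz": 1.2, "ax": 0, "ay": 0, "az": 0, "claw": 255}, {"tx": -2.05, "ty": -0.1, "tz": 1.2, "ax": 0, "ay": 0, "az": 0, "claw": 255}]'

```text
clock: 7.63
ee_pos: [0.5264, 0.0538, 0.1492]
orientation: [3.141, 0.489, 2.952]
contact_force: [0.1, 0.3, -2.1]
gripper_width: 0.146
```

```bash
python3 ov.py side5; python3 -c "
from mv import *
for a in((-12,107,28),(-9,107,28),(-8,107,28)): print(a,to(*pose(*a)))"
```

```text
7.6333 [0.5264 0.0538 0.1492] [ 0.1  0.3 -2.1]
plane [3.000e-03 0.000e+00 5.446e+00] 413 [-89.9 -89.4  47.6  48.8] [-31.  -28.6  27.2  29.4]
(-12, 107, 28) [-0.04 -0.03 -0.02 -0.01  0.01 -0.04]
(-9, 107, 28) [-0.31 -0.03  0.12 -0.01  0.01 -0.04]
(-8, 107, 28) [-0.4  -0.03  0.16 -0.01  0.01 -0.04]
```

View pics/side5m.png

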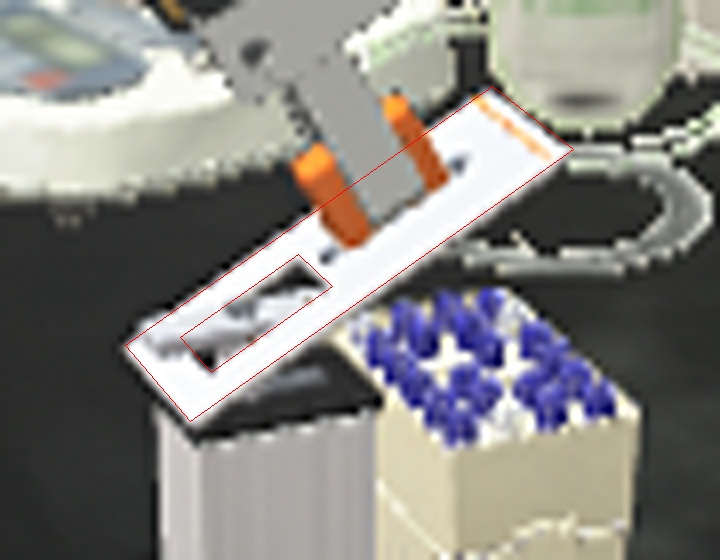

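The head now passes over the bar at zoomed (150,335), and the bar sits just above the post's top. Feeling for the stem in small steps.

Emit:
move_arm --targets '[{"tx": -0.1, "ty": 0, "tz": 0.05, "ax": 0, "ay": 0, "az": 0, "claw": 255}, {"tx": -0.2, "ty": 0, "tz": 0.1, "ax": 0, "ay": 0, "az": 0, "claw": 255}, {"tx": -0.25, "ty": 0, "tz": 0.13, "ax": 0, "ay": 0, "az": 0, "claw": 255}, {"tx": -0.25, "ty": 0, "tz": 0.13, "ax": 0, "ay": 0, "az": 0, "claw": 255}]'

```text
clock: 8.02
ee_pos: [0.5291, 0.0534, 0.1495]
orientation: [3.141, 0.489, 2.952]
contact_force: [0.0, 0.7, -1.0]
gripper_width: 0.142
```

Emit:
move_arm --targets '[{"tx": -0.05, "ty": 0, "tz": 0.03, "ax": 0, "ay": 0, "az": 0, "claw": 255}, {"tx": -0.05, "ty": 0, "tz": 0.03, "ax": 0, "ay": 0, "az": 0, "claw": 255}, {"tx": -0.05, "ty": 0, "tz": 0.03, "ax": 0, "ay": 0, "az": 0, "claw": 255}]'

```text
clock: 8.27
ee_pos: [0.5296, 0.0533, 0.1494]
orientation: [3.141, 0.489, 2.952]
contact_force: [-0.2, -0.1, -2.0]
gripper_width: 0.144
```

Emit:
move_arm --targets '[{"tx": -0.05, "ty": 0, "tz": 0.03, "ax": 0, "ay": 0, "az": 0, "claw": 255}, {"tx": -0.05, "ty": 0, "tz": 0.03, "ax": 0, "ay": 0, "az": 0, "claw": 255}, {"tx": -0.05, "ty": 0, "tz": 0.03, "ax": 0, "ay": 0, "az": 0, "claw": 255}]'

```text
clock: 8.52
ee_pos: [0.5302, 0.0531, 0.1494]
orientation: [3.141, 0.489, 2.952]
contact_force: [-0.5, -0.2, -2.7]
gripper_width: 0.145
```

Emit:
move_arm --targets '[{"tx": -0.05, "ty": 0, "tz": 0.03, "ax": 0, "ay": 0, "az": 0, "claw": 255}, {"tx": -0.05, "ty": 0, "tz": 0.03, "ax": 0, "ay": 0, "az": 0, "claw": 255}, {"tx": -0.05, "ty": 0, "tz": 0.03, "ax": 0, "ay": 0, "az": 0, "claw": 255}]'

```text
clock: 8.77
ee_pos: [0.5307, 0.053, 0.1493]
orientation: [3.141, 0.489, 2.952]
contact_force: [-0.1, -0.7, -1.3]
gripper_width: 0.143
```

Emit:
move_arm --targets '[{"tx": -0.05, "ty": 0, "tz": 0.03, "ax": 0, "ay": 0, "az": 0, "claw": 255}, {"tx": -0.05, "ty": 0, "tz": 0.03, "ax": 0, "ay": 0, "az": 0, "claw": 255}, {"tx": -0.05, "ty": 0, "tz": 0.03, "ax": 0, "ay": 0, "az": 0, "claw": 255}]'

```text
clock: 9.02
ee_pos: [0.5313, 0.0529, 0.1493]
orientation: [3.141, 0.489, 2.952]
contact_force: [-0.5, -0.1, -1.2]
gripper_width: 0.144
```

```bash
python3 ov.py side6; python3 -c "
from mv import *
for a in((-8,107,28),): print(a,to(*pose(*a)))"
```

```text
9.0167 [0.5313 0.0529 0.1493] [-0.5 -0.1 -1.2]
plane [ 1.000e-03 -1.000e-03  5.321e+00] 426 [-89.8 -88.8  47.7  49. ] [-30.3 -28.8  27.   30. ]
(-8, 107, 28) [ 0.06 -0.04 -0.07  0.    0.03 -0.04]
```

View pics/side6m.png

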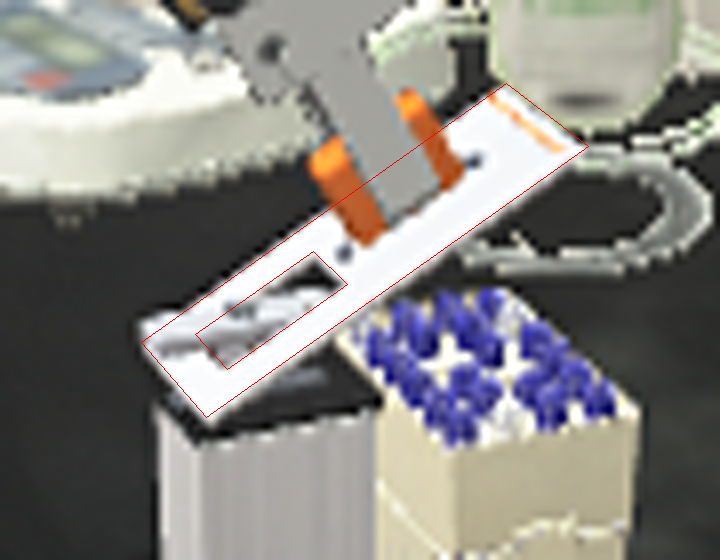

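Emit:
move_arm --targets '[{"tx": -0.05, "ty": 0, "tz": 0.03, "ax": 0, "ay": 0, "az": 0, "claw": 255}, {"tx": -0.05, "ty": 0, "tz": 0.03, "ax": 0, "ay": 0, "az": 0, "claw": 255}, {"tx": -0.05, "ty": 0, "tz": 0.03, "ax": 0, "ay": 0, "az": 0, "claw": 255}]'

```text
clock: 9.32
ee_pos: [0.5319, 0.0528, 0.1493]
orientation: [3.141, 0.489, 2.952]
contact_force: [-0.2, -0.1, -1.1]
gripper_width: 0.147
```

Emit:
move_arm --targets '[{"tx": -0.05, "ty": 0, "tz": 0.03, "ax": 0, "ay": 0, "az": 0, "claw": 255}, {"tx": -0.05, "ty": 0, "tz": 0.03, "ax": 0, "ay": 0, "az": 0, "claw": 255}, {"tx": -0.05, "ty": 0, "tz": 0.03, "ax": 0, "ay": 0, "az": 0, "claw": 255}]'

```text
clock: 9.57
ee_pos: [0.5323, 0.0527, 0.1491]
orientation: [3.141, 0.489, 2.952]
contact_force: [-2.4, 0.7, -0.6]
gripper_width: 0.145
```

Contact with the stem felt (-2.4 N in x). I recalibrate the stem position from it and plan the swing.

Run:
```python
from mv import *
p,R=pose(-8,107,28); s=get_state(); y=np.radians(CFG['yaw']); ex=np.array([np.cos(y),np.sin(y),0])
d=(s['ee_pos']-p); dx=d@ex; print('dx',dx,'dz',d[2],'dy',d@[-ex[1],ex[0],0])
S=np.array(CFG['S'])+dx*ex[:2]; json.dump({'S':list(S)},open('cfg.json','w')); CFG['S']=S
for a in((-8.3,106.3,28),(-8.3,107.3,25),(-8.3,107.8,22),(-8.3,108,20),(-8.4,108,17),(-8.6,107.5,14),(-9,106,11),(-9.5,104,8),(-10,102,5),(-10,100,2),(-10,98.5,0)):
    xb,zb,t=a;r=np.radians(t);print(a,to(*pose(*a)),'upR x',round(xb+44*np.cos(r)-5*np.sin(r),1),'z',round(zb+44*np.sin(r),1),'barup',round(zb+5*np.cos(r),1),'outer',round(zb-14*np.sin(r),1))
```

```text
dx 0.001953506562907024 dz -0.0005281024500880249 dy 0.00036934168954524683
(-8.3, 106.3, 28) [ 0.03 -0.04  0.   -0.    0.01 -0.04] upR x 28.2 z 127.0 barup 110.7 outer 99.7
(-8.3, 107.3, 25) [-0.05 -0.04  0.3  -0.    3.01 -0.04] upR x 29.5 z 125.9 barup 111.8 outer 101.4
(-8.3, 107.8, 22) [-0.09 -0.04  0.65  0.    6.01 -0.04] upR x 30.6 z 124.3 barup 112.4 outer 102.6
(-8.3, 108, 20) [-0.09 -0.04  0.9   0.    8.01 -0.04] upR x 31.3 z 123.0 barup 112.7 outer 103.2
(-8.4, 108, 17) [-0.07 -0.04  1.28  0.   11.01 -0.04] upR x 32.2 z 120.9 barup 112.8 outer 103.9
(-8.6, 107.5, 14) [ 0.02 -0.04  1.71  0.   14.01 -0.04] upR x 32.9 z 118.1 barup 112.4 outer 104.1
(-9, 106, 11) [ 0.18 -0.04  2.21  0.   17.01 -0.04] upR x 33.2 z 114.4 barup 110.9 outer 103.3
(-9.5, 104, 8) [ 4.000e-01 -4.000e-02  2.750e+00  1.000e-02  2.001e+01 -4.000e-02] upR x 33.4 z 110.1 barup 109.0 outer 102.1
(-10, 102, 5) [ 6.400e-01 -4.000e-02  3.280e+00  1.000e-02  2.301e+01 -4.000e-02] upR x 33.4 z 105.8 barup 107.0 outer 100.8
(-10, 100, 2) [ 8.500e-01 -4.000e-02  3.830e+00  1.000e-02  2.601e+01 -3.000e-02] upR x 33.8 z 101.5 barup 105.0 outer 99.5
(-10, 98.5, 0) [ 1.010e+00 -4.000e-02  4.210e+00  1.000e-02  2.801e+01 -3.000e-02] upR x 34.0 z 98.5 barup 103.5 outer 98.5
```

Emit:
move_arm --targets '[{"tx": 0.03, "ty": 0, "tz": 0, "ax": 0, "ay": 0, "az": 0, "claw": 255}, {"tx": -0.02, "ty": 0, "tz": 0.15, "ax": 0, "ay": 1.5, "az": 0, "claw": 255}, {"tx": -0.05, "ty": 0, "tz": 0.3, "ax": 0, "ay": 3, "az": 0, "claw": 255}, {"tx": -0.07, "ty": 0, "tz": 0.47, "ax": 0, "ay": 4.5, "az": 0, "claw": 255}, {"tx": -0.09, "ty": 0, "tz": 0.65, "ax": 0, "ay": 6, "az": 0, "claw": 255}, {"tx": -0.09, "ty": 0, "tz": 0.78, "ax": 0, "ay": 7, "az": 0, "claw": 255}, {"tx": -0.09, "ty": 0, "tz": 0.9, "ax": 0, "ay": 8, "az": 0, "claw": 255}, {"tx": -0.09, "ty": 0, "tz": 0.9, "ax": 0, "ay": 8, "az": 0, "claw": 255}]'

```text
clock: 10.23
ee_pos: [0.5375, 0.0517, 0.1415]
orientation: [3.141, 0.348, 2.952]
contact_force: [-1.3, 0.6, -1.5]
gripper_width: 0.146
```

```bash
python3 ov.py side7
python3 - <<'E'
from mv import *
for a in((-8.3,108,20),(-8.4,108,17),(-8.6,107.5,14),(-9,106,11),(-9.5,104,8),(-10,102,5),(-10,100,2),(-10,98.5,0)): print(a,to(*pose(*a)))
E
```

```text
10.2333 [0.5375 0.0517 0.1415] [-1.3  0.6 -1.5]
plane [ 3.000e-03 -2.000e-03  5.221e+00] 398 [-90.2 -89.   46.9  48.9] [-30.7 -29.2  27.6  28.1]
(-8.3, 108, 20) [ 0.01 -0.03 -0.02 -0.    0.02 -0.05]
(-8.4, 108, 17) [-0.01 -0.03  0.37  0.    3.02 -0.05]
(-8.6, 107.5, 14) [ 0.01 -0.03  0.8   0.    6.02 -0.05]
(-9, 106, 11) [ 0.1  -0.03  1.32  0.    9.02 -0.05]
(-9.5, 104, 8) [ 0.24 -0.03  1.89  0.   12.02 -0.05]
(-10, 102, 5) [ 4.100e-01 -3.000e-02  2.450e+00  1.000e-02  1.502e+01 -5.000e-02]
(-10, 100, 2) [ 5.400e-01 -3.000e-02  3.020e+00  1.000e-02  1.802e+01 -5.000e-02]
(-10, 98.5, 0) [ 6.500e-01 -3.000e-02  3.420e+00  1.000e-02  2.002e+01 -5.000e-02]
```

View pics/side7m.png

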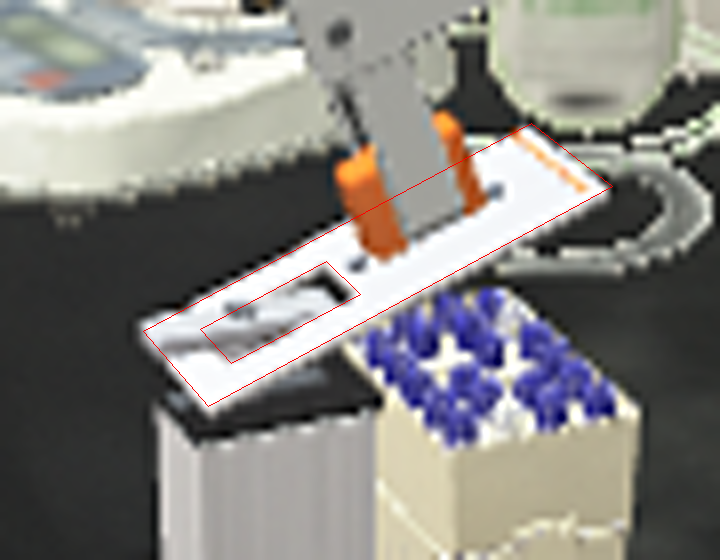

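Forces are low, and the head's +x end at (340,290) sits just inside the eye's +x edge. Swinging on in two small stages.

Emit:
move_arm --targets '[{"tx": 0, "ty": 0, "tz": 0.12, "ax": 0, "ay": 1, "az": 0, "claw": 255}, {"tx": -0.01, "ty": 0, "tz": 0.25, "ax": 0, "ay": 2, "az": 0, "claw": 255}, {"tx": -0.01, "ty": 0, "tz": 0.37, "ax": 0, "ay": 3, "az": 0, "claw": 255}, {"tx": -0.01, "ty": 0, "tz": 0.37, "ax": 0, "ay": 3, "az": 0, "claw": 255}]'

```text
clock: 10.62
ee_pos: [0.539, 0.0514, 0.1382]
orientation: [3.141, 0.296, 2.952]
contact_force: [-1.3, 1.3, -1.3]
gripper_width: 0.146
```

Emit:
move_arm --targets '[{"tx": 0.01, "ty": 0, "tz": 0.14, "ax": 0, "ay": 1, "az": 0, "claw": 255}, {"tx": 0.01, "ty": 0, "tz": 0.28, "ax": 0, "ay": 2, "az": 0, "claw": 255}, {"tx": 0.02, "ty": 0, "tz": 0.42, "ax": 0, "ay": 3, "az": 0, "claw": 255}, {"tx": 0.02, "ty": 0, "tz": 0.42, "ax": 0, "ay": 3, "az": 0, "claw": 255}]'

```text
clock: 10.95
ee_pos: [0.5401, 0.0512, 0.1341]
orientation: [3.141, 0.244, 2.952]
contact_force: [1.3, 1.2, -1.4]
gripper_width: 0.139
```

```bash
python3 ov.py side8
python3 - <<'E'
from mv import *
for a in((-8.6,107.5,14),(-9,106,11),(-9.5,104,8),(-10,102,5),(-10,100,2),(-10,98.5,0)): print(a,to(*pose(*a)))
E
```

```text
10.95 [0.5401 0.0512 0.1341] [ 1.3  1.2 -1.4]
plane [-1.000e-03  9.000e-03  5.152e+00] 367 [-89.4 -88.8  47.1  48.6] [-29.5 -28.8  28.5  30. ]
(-8.6, 107.5, 14) [-0.01 -0.03  0.01  0.01  0.   -0.05]
(-9, 106, 11) [ 0.03 -0.03  0.54  0.01  3.   -0.05]
(-9.5, 104, 8) [ 0.11 -0.03  1.11  0.01  6.   -0.05]
(-10, 102, 5) [ 0.22 -0.03  1.69  0.01  9.   -0.05]
(-10, 100, 2) [ 2.90e-01 -3.00e-02  2.27e+00  1.00e-02  1.20e+01 -5.00e-02]
(-10, 98.5, 0) [ 3.60e-01 -3.00e-02  2.68e+00  1.00e-02  1.40e+01 -5.00e-02]
```

View pics/side8m.png

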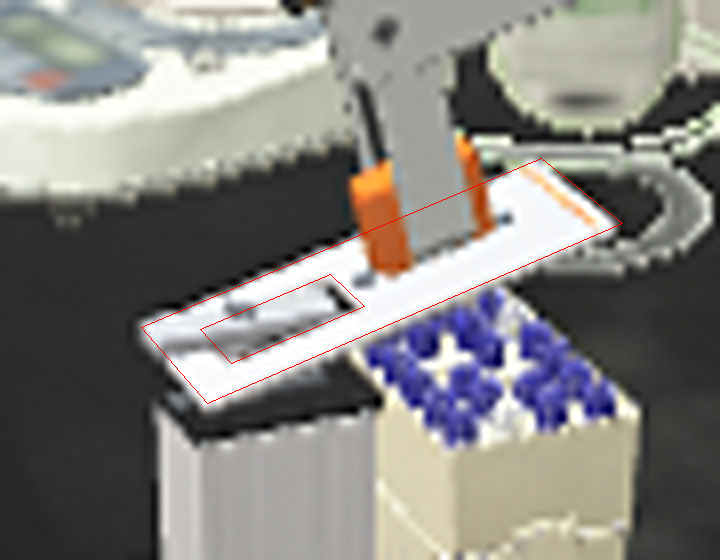

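The head's +x end shows a clear gap inside the eye at (345,300), and forces are still about 1 N. Continuing.

Emit:
move_arm --targets '[{"tx": 0.01, "ty": 0, "tz": 0.18, "ax": 0, "ay": 1, "az": 0, "claw": 255}, {"tx": 0.02, "ty": 0, "tz": 0.36, "ax": 0, "ay": 2, "az": 0, "claw": 255}, {"tx": 0.03, "ty": 0, "tz": 0.54, "ax": 0, "ay": 3, "az": 0, "claw": 255}, {"tx": 0.05, "ty": 0, "tz": 0.73, "ax": 0, "ay": 4, "az": 0, "claw": 255}, {"tx": 0.08, "ty": 0, "tz": 0.92, "ax": 0, "ay": 5, "az": 0, "claw": 255}, {"tx": 0.11, "ty": 0, "tz": 1.11, "ax": 0, "ay": 6, "az": 0, "claw": 255}, {"tx": 0.11, "ty": 0, "tz": 1.11, "ax": 0, "ay": 6, "az": 0, "claw": 255}]'

```text
clock: 11.58
ee_pos: [0.5415, 0.0509, 0.1227]
orientation: [3.141, 0.138, 2.952]
contact_force: [0.3, -0.4, -2.0]
gripper_width: 0.143
```

```bash
python3 ov.py side9
python3 - <<'E'
from mv import *
for a in((-9.5,104,8),(-10,102,5),(-10,100,2),(-10,99,0),(-10,97.5,0)): print(a,to(*pose(*a)))
E
```

```text
11.5833 [0.5415 0.0509 0.1227] [ 0.3 -0.4 -2. ]
plane [2.000e-03 3.000e-03 5.199e+00] 325 [-90.3 -89.   46.9  48. ] [-29.8 -28.5  27.1  30.2]
(-9.5, 104, 8) [-0.01 -0.03 -0.02  0.01 -0.02 -0.05]
(-10, 102, 5) [ 0.03 -0.03  0.57  0.01  2.98 -0.05]
(-10, 100, 2) [ 0.04 -0.03  1.16  0.01  5.98 -0.05]
(-10, 99, 0) [ 0.06 -0.03  1.52  0.01  7.98 -0.05]
(-10, 97.5, 0) [ 0.08 -0.03  1.67  0.01  7.98 -0.05]
```

Emit:
move_arm --targets '[{"tx": 0.01, "ty": 0, "tz": 0.2, "ax": 0, "ay": 1, "az": 0, "claw": 255}, {"tx": 0.02, "ty": 0, "tz": 0.4, "ax": 0, "ay": 2, "az": 0, "claw": 255}, {"tx": 0.03, "ty": 0, "tz": 0.58, "ax": 0, "ay": 3, "az": 0, "claw": 255}, {"tx": 0.03, "ty": 0, "tz": 0.77, "ax": 0, "ay": 4, "az": 0, "claw": 255}, {"tx": 0.04, "ty": 0, "tz": 0.97, "ax": 0, "ay": 5, "az": 0, "claw": 255}, {"tx": 0.04, "ty": 0, "tz": 1.16, "ax": 0, "ay": 6, "az": 0, "claw": 255}, {"tx": 0.05, "ty": 0, "tz": 1.34, "ax": 0, "ay": 7, "az": 0, "claw": 255}, {"tx": 0.06, "ty": 0, "tz": 1.52, "ax": 0, "ay": 8, "az": 0, "claw": 255}, {"tx": 0.06, "ty": 0, "tz": 1.52, "ax": 0, "ay": 8, "az": 0, "claw": 255}]'

```text
clock: 12.38
ee_pos: [0.543, 0.0506, 0.1075]
orientation: [3.141, -0.002, 2.952]
contact_force: [0.4, -0.3, -0.9]
gripper_width: 0.149
```

```bash
python3 ov.py side10
python3 - <<'E'
from mv import *
for a in((-10,99,0),(-10,97,0)): print(a,to(*pose(*a)))
E
```

```text
12.3833 [0.543  0.0506 0.1075] [ 0.4 -0.3 -0.9]
plane [3.000e-03 8.000e-03 5.057e+00] 300 [-90.2 -89.7  47.2  49.2] [-29.6 -29.1  25.   28. ]
(-10, 99, 0) [-0.   -0.03 -0.    0.01 -0.02 -0.04]
(-10, 97, 0) [-0.   -0.03  0.2   0.01 -0.02 -0.04]
```

View pics/side10m.png

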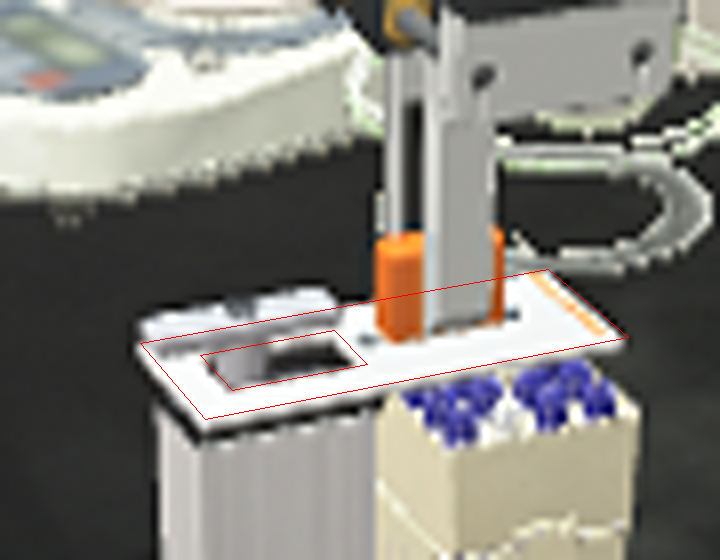

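The plate is level, with the stem through the eye and the head above it. Lowering until contact.

Emit:
move_arm --targets '[{"tx": 0, "ty": 0, "tz": 0.05, "ax": 0, "ay": 0, "az": 0, "claw": 255}, {"tx": 0, "ty": 0, "tz": 0.1, "ax": 0, "ay": 0, "az": 0, "claw": 255}, {"tx": 0, "ty": 0, "tz": 0.1, "ax": 0, "ay": 0, "az": 0, "claw": 255}]'

```text
clock: 12.68
ee_pos: [0.5428, 0.0508, 0.1071]
orientation: [3.141, 0.001, 2.953]
contact_force: [0.6, -0.3, -2.0]
gripper_width: 0.145
```

Emit:
move_arm --targets '[{"tx": 0, "ty": 0, "tz": 0.05, "ax": 0, "ay": 0, "az": 0, "claw": 255}, {"tx": 0, "ty": 0, "tz": 0.05, "ax": 0, "ay": 0, "az": 0, "claw": 255}, {"tx": 0, "ty": 0, "tz": 0.05, "ax": 0, "ay": 0, "az": 0, "claw": 255}]'

```text
clock: 12.93
ee_pos: [0.5428, 0.0508, 0.1066]
orientation: [3.141, 0.001, 2.953]
contact_force: [-0.9, 0.3, -2.2]
gripper_width: 0.144
```

Emit:
move_arm --targets '[{"tx": 0, "ty": 0, "tz": 0.05, "ax": 0, "ay": 0, "az": 0, "claw": 255}, {"tx": 0, "ty": 0, "tz": 0.05, "ax": 0, "ay": 0, "az": 0, "claw": 255}, {"tx": 0, "ty": 0, "tz": 0.05, "ax": 0, "ay": 0, "az": 0, "claw": 255}]'

```text
clock: 13.18
ee_pos: [0.5428, 0.0507, 0.106]
orientation: [3.141, 0.0, 2.953]
contact_force: [-0.8, 0.1, -1.4]
gripper_width: 0.146
```

Emit:
move_arm --targets '[{"tx": 0, "ty": 0, "tz": 0.04, "ax": 0, "ay": 0, "az": 0, "claw": 255}, {"tx": 0, "ty": 0, "tz": 0.04, "ax": 0, "ay": 0, "az": 0, "claw": 255}, {"tx": 0, "ty": 0, "tz": 0.04, "ax": 0, "ay": 0, "az": 0, "claw": 255}]'

```text
clock: 13.43
ee_pos: [0.5428, 0.0507, 0.1056]
orientation: [3.141, 0.0, 2.953]
contact_force: [-0.0, 0.2, -1.2]
gripper_width: 0.145
```

Emit:
move_arm --targets '[{"tx": 0, "ty": 0, "tz": 0.04, "ax": 0, "ay": 0, "az": 0, "claw": 255}, {"tx": 0, "ty": 0, "tz": 0.04, "ax": 0, "ay": 0, "az": 0, "claw": 255}, {"tx": 0, "ty": 0, "tz": 0.04, "ax": 0, "ay": 0, "az": 0, "claw": 255}]'

```text
clock: 13.68
ee_pos: [0.5429, 0.0507, 0.1054]
orientation: [3.141, 0.001, 2.953]
contact_force: [-0.1, -0.4, 1.8]
gripper_width: 0.147
```

Emit:
move_arm --targets '[{"tx": 0, "ty": 0, "tz": 0.04, "ax": 0, "ay": 0, "az": 0, "claw": 255}, {"tx": 0, "ty": 0, "tz": 0.04, "ax": 0, "ay": 0, "az": 0, "claw": 255}, {"tx": 0, "ty": 0, "tz": 0.04, "ax": 0, "ay": 0, "az": 0, "claw": 255}]'

```text
clock: 13.93
ee_pos: [0.543, 0.0507, 0.1053]
orientation: [3.141, 0.001, 2.953]
contact_force: [-2.0, -0.5, 5.7]
gripper_width: 0.146
```

The plate is seated (z force changed to +5.7 N). Releasing and retreating straight up.

Emit:
move_arm --targets '[{"tx": 0, "ty": 0, "tz": 0, "ax": 0, "ay": 0, "az": 0, "claw": 130}, {"tx": 0, "ty": 0, "tz": 0, "ax": 0, "ay": 0, "az": 0, "claw": 130}, {"tx": 0, "ty": 0, "tz": 0, "ax": 0, "ay": 0, "az": 0, "claw": 130}, {"tx": 0, "ty": 0, "tz": 0, "ax": 0, "ay": 0, "az": 0, "claw": 130}, {"tx": 0, "ty": 0, "tz": 0, "ax": 0, "ay": 0, "az": 0, "claw": 130}, {"tx": 0, "ty": 0, "tz": -0.5, "ax": 0, "ay": 0, "az": 0, "claw": 130}, {"tx": 0, "ty": 0, "tz": -2, "ax": 0, "ay": 0, "az": 0, "claw": 130}, {"tx": 0, "ty": 0, "tz": -4, "ax": 0, "ay": 0, "az": 0, "claw": 130}, {"tx": 0, "ty": 0, "tz": -7, "ax": 0, "ay": 0, "az": 0, "claw": 130}, {"tx": 0, "ty": 0, "tz": -10, "ax": 0, "ay": 0, "az": 0, "claw": 130}, {"tx": 0, "ty": 0, "tz": -13, "ax": 0, "ay": 0, "az": 0, "claw": 130}, {"tx": 0, "ty": 0, "tz": -13, "ax": 0, "ay": 0, "az": 0, "claw": 130}]'

```text
clock: 14.93
ee_pos: [0.5444, 0.0508, 0.2412]
orientation: [3.139, 0.009, 2.953]
contact_force: [-0.1, 0.5, 1.1]
gripper_width: 0.491
```

Run:
```python
from meas import *
s=get_state(); print(s['clock'],s['ee_pos'],s['contact_force'].round(1),s['gripper_width'])
im,d=snap('side','side11')
a=im[130:250,200:340,::-1];cv2.imwrite('pics/s11z.png',cv2.resize(a,None,fx=5,fy=5,interpolation=cv2.INTER_CUBIC))
R=toolR(-10.8,0); tcp,_=pose(-10,97,0)
q,c,u,v=plate_frame('side','side11',tcp,R)
w=(c.min(1)>130)&(c.max(1)-c.min(1)<40); Q=q[w]; A=np.c_[Q[:,0],Q[:,1],np.ones(len(Q))]; k=np.abs(Q[:,2]-5)<4
for _ in range(5):
    co=np.linalg.lstsq(A[k],Q[k,2],rcond=None)[0]; k=np.abs(Q[:,2]-A@co)<1.5
r=cv2.minAreaRect(Q[k][:,:2].astype(np.float32))
print('plane',co.round(3),'tilt deg',np.degrees(np.hypot(*co[:2])),k.sum(),r,np.percentile(Q[k][:,0],[1,99]),np.percentile(Q[k][:,1],[1,99]))
for t in('vial_box',):
    for x in regions_of('side',t):
        P,_,_=pts('side',d,x['mask']); print(t,x['conf'],np.percentile(P,[2,50,98],axis=0).round(3).tolist())
```

```text
14.9333 [0.54441956 0.05078865 0.24122278] [-0.1  0.5  1.1] 0.4906457221762682
plane [-0.013 -0.005  4.182] tilt deg 0.7903129532589349 319 ((-20.53509521484375, -0.7736854553222656), (140.1365509033203, 57.13328170776367), 0.6004695296287537) [-89.69177224  47.39300621] [-28.60549261  26.85654879]
vial_box 0.97 [[0.515, -0.006, 0.024], [0.536, 0.005, 0.065], [0.575, 0.054, 0.095]]
```

View pics/s11z.png

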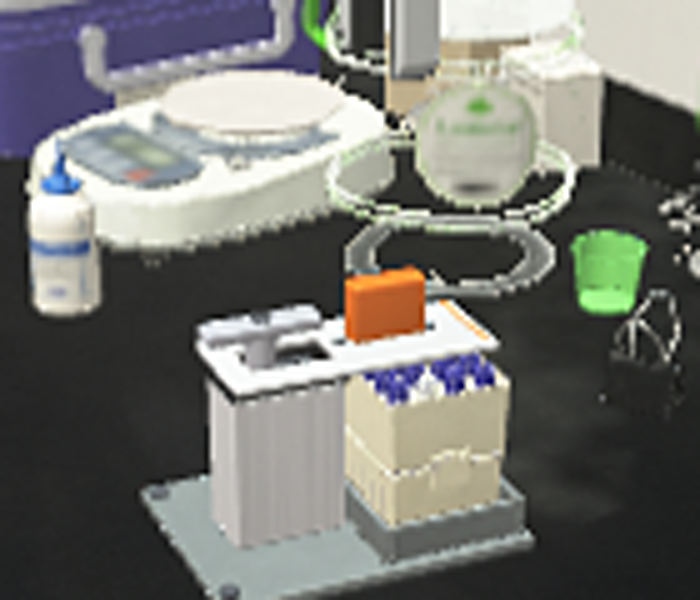

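The plate lies on the post under the head, tilted 0.8°, with its tail over the box. The gripper is clear. Handing in.

```bash
python3 -c "
from cell import *
print(close_job())"
```

```text
the job is handed in; nothing more can be done
None
```

The latch plate is on the dock and the job is handed in at about 15 s. I gripped the larger plate by its handle, tilted it 28° and passed the cross bar under the T-head. I slid it in until it touched the stem (about 2.4 N), swung it level, lowered it until it seated (5.7 N) and let go.

**Plate:** my last picture and depth check put the plate about 0.8° off level, under the head with the stem through its eye. Its tail covers the part of the box nearest the post, with some caps still showing. I put the eye's middle about 13 mm from the slot's middle along x, worked out from the last commanded pose, not measured directly. Yaw against the dock was within about 1°.

**Box and the rest:** the box stands in its nest with its top at about 95 mm. The bystanders in that last crop looked undisturbed, but I did not re-measure any of them. The gripper was clear, about 13 cm above the plate.

**Disagreements:** the stem was about 2 mm further along +x by touch than by the cameras, and I used the touch value. The two cameras also differed by 1–2 mm, and that affected the head and the plate about equally.

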